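# Reassemble the frying-oil filter on its post

### The job

Put the frying-oil filter back together: lower the perforated filter support, collar up, over the post of the stand until it sits flat in the pan, then lower the blue spacer over the post onto the support's collar; do not let either drop down the post. Then swing the clamp lever over and press it down until its black cap sits flat on the spacer. Leave the tin, the scraper and the bowl where they are.

Things in the scene. Friction and masses are not known exactly. Their poses are not given: they have to be found in the camera images.
- support_center (a point): Filter support: bright metal perforated disc, 124 mm across and 5 mm thick, with an upright round collar in its middle, 44 mm outside diameter, whose top is 50 mm above the disc's underside; a 28 mm hole runs right through disc and collar. It lies loose on the table, collar up. This point is on its axis, 25 mm above the underside; z is its axis, up. About 0.2 to 0.4 kg. Easily held by the collar.
- spacer_center (a point): Spacer: loose blue plastic ring standing on the table, 60 mm outside diameter, 28 mm hole right through, 40 mm high. This point is its centre, on the axis 20 mm above the underside; z is its axis, up. About 0.1 to 0.2 kg.
- support: The same filter support, at the centre of its disc's underside.
- spacer: The same spacer, at the centre of its underside.
- stand_seat (a point): Filter stand, fixed to the table: a round flat dark steel pan 170 mm across, 12 mm high, with an upright brass post in the middle. This point is on the post's axis at the pan's top face, where the support sits. The post is 20 mm in diameter and ends 76 mm above this point; its top 14 mm taper to 8 mm diameter. z is up; -y points from the post to the lever's hinge.
- stand_hinge (a point): Hinge of the clamp lever, between two grey cheeks (14 mm higher than the hinge) of the stand: 115 mm from the post's axis along the stand's -y, 106 mm above stand_seat. The hinge axis is the stand's x.
- clamp_grip (a point): Centre of the outer face (the upper face when shut) of the red grip on the clamp lever, 160 mm from the hinge along the lever; moves with the lever. The lever is a flat steel bar 26 mm wide, 12 mm thick; the grip is 30 mm wide, 14 mm thick and reaches from 132 to 187 mm from the hinge. A round black cap, 60 mm across and 10 mm thick, is under the bar 115 mm from the hinge. y of this point runs along the lever, away from the hinge; z is the outward normal of that face.
- clamp (a joint): Angle of the clamp lever (rad): 0 = level, cap flat on the spacer of a complete stack; 1.57 = upright; it starts leaning back, away from the post, at 1.75 to 2.05. Its hinge is stiff: it stays where it is left, and moves under about 2 to 5 N at the grip. It can sink to -0.15 when nothing is under the cap.
- tin: Closed red tin, 74 mm across, 85 mm high; origin at the centre of its underside. Leave alone.
- scraper: Spatula-like scraper with a wooden handle lying flat on the table, origin at the underside of its middle. Leave alone.
- bowl: Small steel bowl, 110 mm across, 50 mm high, origin at the centre of its underside. Leave alone.
Mind the look-alikes: they are no part of the job. There is more than one size of the spacer; the job needs the smallest. What is shaped like the support but red is not meant.

How it is judged:
By the outcome, as a careful person would: the job done as asked, in the order asked, and still so for the second after the job is handed in, with the robot touching nothing.
It also fails if it takes over 69 s, if anything falls off the work surface, if the arm or the gripper's body presses on something with over 40 N, if the wrist force passes 120 N, or if a joint passes its speed limit or range.

### The arm

A 6-joint arm with a two-finger parallel gripper is mounted at the origin on the work surface. World frame = base frame: x ahead of the robot, y to its left, z up, the work surface at z = 0. Lengths are in m, angles in degrees, forces in N, time in s.
With the tool pointing down it reaches from about 0.3 to 0.75 m from the base axis. Payload 8.5 kg.
Tool frame: the origin (TCP) lies at the very end of the fingers, on their centre line; the grasp point (between the pads) lies 19 mm behind it; z points along the fingers, y is the line along which they close (so a half turn about z gives the same grasp; the last joint's range is limited). The gripper opens to 85 mm and grips with 20 to 120 N. Pads are 22 mm wide; open, the fingers measure 114 mm over their backs; the gripper's body (76 mm by 85 mm) begins 54 mm behind the grasp point. The pads swing forward as they close: fully open they stand 13 mm farther back than shut.
Start: joints at [56.992, 21.807, 74.336, -0, 83.858, -12.336], TCP at [0.194, 0.515, 0.231] pointing down, gripper open.
Joint ranges: [-178.18, 178.18], [-50.72, 133.34], [12.68, 142.11], [-81.47, 261.47], [9.98, 163.14], [-165.26, 165.26]. Speed limits (degrees/s): [136.94, 136.94, 180, 180, 180, 180].

### API

Orientations are given as a 3x3 rotation matrix whose columns are the frame's x, y, z axes.
In Python, from rig import env, imaging gives the robot as it stands. The module is installed in compiled form; this text tells all that it offers.
- The arm moves only by the tool arm_command, never from a script. Its arguments are lists of equal length, an entry for each row: "turn": the turn, a rotation vector about the tool's x, y, z in units of 5 degrees (1.0 is 5 degrees), a list of three; "xyz": the shift along the tool's x, y, z in units of 50 mm (1.0 is 50 mm), a list of three; "claw": the finger opening in mm, from 0 to 85.4. A call has 1 to 12 rows; each row shifts and turns the commanded pose from where the row before left it, along the tool's axes as they then stand; what a row does not reach is not made up. A row lasts 1/10 s, in which the tool goes at most 50 mm and 8.59 degrees, less where a joint would pass 70% of its speed; a pose out of reach is approached as far as the arm can. A call is refused whole if a number of a shift passes 1 or a number of a turn 1, either way. A call with a gripper value outside its range is refused whole. The fingers move at their own pace and stop on an object; "squeeze" is the grip in N (left out, the last holds). Time passes only in rows, so rows that do not move let the fingers close. It gives the time, the measured TCP pose, the force, the opening and the grip force at its end, in the units of the state.
- env.observe(): the state, without advancing time (a new reading comes with each control period).
- imaging.get_image(name): name is "scene" or "top" or "wrist"; returns (picture, depth): 480x640x3 uint8, blue, green, red; 480x640 float32, m along the optical axis (not along the pixel's ray), 0 where there is no reading.
- imaging.camera_info(name): a dict with "camera_matrix" (3x3 intrinsics, pixels), "rvec" (rotation vector, rad) and "tvec" (3), from world to camera coordinates, as OpenCV has them. Camera axes: x right, y down, z forward; pixel columns grow to the right and rows downward; lengths in m; the calibration is good to about 2 mm. A picture is of the moment at which its call begins: read the wrist's pose just before it. camera_info takes no time and is no camera call; for the wrist camera it gives the pose at the moment of the call.
- env.close_job(): hands the job in; it is judged then, once.
The state is a dict: "time_s": time; "q": joint angles; "qvel": joint speeds; "joint_efforts": joint torques, N m; "position": TCP position; "tool_rot": TCP orientation; "ft_force": force on the tool from outside, world axes, zero at the start; "wrist_torque": the same for the moment, N m; "grip_width": finger opening in m; "gripper_force": force on a finger pad.
Only numpy, scipy, OpenCV 4.12 (cv2) and the standard library are available. Lean on these libraries where they do the work, as an engineer would, in place of code of your own. Each camera call takes 0.05 s, during which the arm holds its last target. There are 200 camera calls.

## Working session

There is one attempt and no reset: what is moved stays moved. The work goes in short steps, Python scripts to look and compute and a tool call to move; the robot and the scene stay as the last step left them, time stands still between calls to the robot, and variables do not carry over. Pictures are saved under pics/ and viewed, at most 10 in all, crops included, and the job is handed in when it is done.

Besides the shell and the picture viewer there is one more tool, called after "Request:" in YAML: its name, and indented under it one key for each argument. arm_command: Moves the arm, as the interface text tells. Its arguments: {"type":"object","properties":{"turn":{"type":"array"},"xyz":{"type":"array"},"claw":{"type":"array"},"squeeze":{"type":"number"}},"required":["turn","xyz","claw"]}

```bash
mkdir -p pics
cat > h.py <<'E'
import numpy as np, cv2
from rig import env, imaging
def cloud(n):
    im,d=imaging.get_image(n); c=imaging.camera_info(n)
    K=np.array(c["camera_matrix"]);R=cv2.Rodrigues(np.array(c["rvec"],float))[0];t=np.array(c["tvec"],float).ravel()
    v,u=np.mgrid[:480,:640]
    P=np.stack([(u-K[0,2])/K[0,0]*d,(v-K[1,2])/K[1,1]*d,d],-1)
    W=(P-t)@R
    W[d==0]=np.nan
    return im,d,W
E
python3 - <<'E'
from h import *
for n in("top","scene"):
    im,d,W=cloud(n); cv2.imwrite(f"pics/{n}0.png",im); np.savez(f"{n}0.npz",im=im,W=W)
s=env.observe();print(s)
E
```

```text
{'time_s': 0.1, 'q': array([ 5.69918977e+01,  2.18358140e+01,  7.43798064e+01, -1.45545381e-03,
        8.38568220e+01, -1.23365778e+01]), 'qvel': array([-0.07577288, -0.17260027, -0.13687654,  0.0386864 , -0.08756353,
       -0.06142923]), 'joint_efforts': array([ 3.86788684e-03, -4.49226058e+01, -2.31651342e+01, -1.99258193e-04,
        3.67890156e-03, -8.40803182e-06]), 'position': array([0.19402394, 0.5143585 , 0.2307894 ]), 'tool_rot': array([[-9.35620473e-01,  3.53006920e-01, -6.67588530e-04],
       [ 3.53007466e-01,  9.35619888e-01, -1.07404098e-03],
       [ 2.45465206e-04, -1.24055847e-03, -9.99999200e-01]]), 'ft_force': array([ 0.09299661,  0.31018827, -0.31090273]), 'wrist_torque': array([-0.0086002 , -0.01897039,  0.01118134]), 'gripper_force': 0.0, 'grip_width': 0.08533436112418}
```

View pics/top0.png

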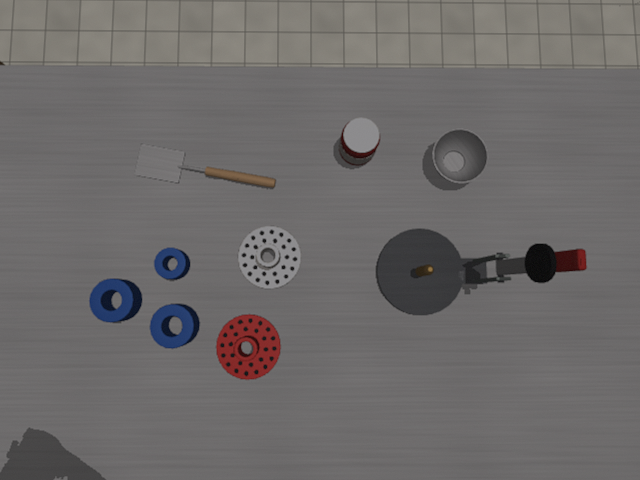

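View pics/scene0.png

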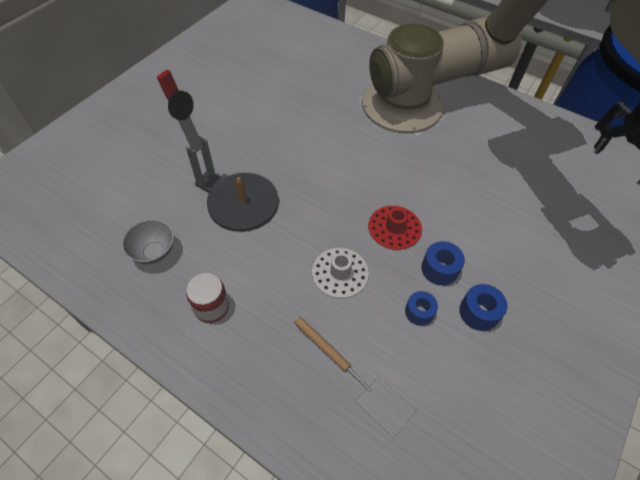

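Top view: blue rings at (172,264), (175,326) and (115,300). The one at (172,264) looks smallest. The bright support is at (268,257), the red look-alike at (248,347), the post tip at (430,268), and the lever leans right to its grip at (572,260). The scene view agrees: small ring (422,307), bright support (340,270). Next I measure the sizes and confirm in a crop.

Run:
```python
from h import *
from scipy.optimize import least_squares
def circ(p):
    r=least_squares(lambda a:np.hypot(p[:,0]-a[0],p[:,1]-a[1])-a[2],[*np.median(p,0),.03],loss='soft_l1',f_scale=.001);return r.x.round(4)
for n in("top","scene"):
    f=np.load(f"{n}0.npz");im=f['im'];W=f['W']
    hsv=cv2.cvtColor(im,cv2.COLOR_BGR2HSV)
    print(n,'table z',np.nanmedian(W[...,2]))
    def top(mask,lab,zr):
        # silhouette of points in height range
        m=(mask&(W[...,2]>zr[0])&(W[...,2]<zr[1])).astype(np.uint8)
        cs,h=cv2.findContours(m,cv2.RETR_CCOMP,cv2.CHAIN_APPROX_NONE)
        for i,c in enumerate(cs):
            if len(c)<15: continue
            p=W[c[:,0,1],c[:,0,0]]
            print(lab,'px',c[:,0].mean(0).round(),'outer' if h[0][i][3]<0 else 'hole',circ(p[:,:2]),'z',np.median(p[:,2]).round(4))
    blue=(hsv[...,0]>100)&(hsv[...,0]<130)&(hsv[...,1]>120)
    box=(W[...,0]>.15)&(W[...,0]<.9)&(abs(W[...,1])<.7)
    nb,l,st,ce=cv2.connectedComponentsWithStats((blue&box).astype(np.uint8))
    for i in range(1,nb):
        if st[i,4]<150: continue
        zt=np.nanpercentile(W[l==i][:,2],95); print('ztop',zt)
        top(l==i,'blue',(zt-.004,zt+.01))
    u0,v0=(268,257) if n=="top" else (340,270)
    near=np.zeros((480,640),bool);near[v0-40:v0+40,u0-40:u0+40]=1
    print(near.sum());top(near,'disc',(.003,.009));top(near,'collar',(.045,.056))
    u0,v0=(420,271) if n=="top" else (243,202)
    near[:]=0;near[v0-60:v0+60,u0-60:u0+(40 if n=="top" else 60)]=1
    top(near,'pan',(.008,.018))
    q=W[near&(W[...,2]>.045)&(hsv[...,1]>80)&(hsv[...,0]<30)];print('post',len(q),q[:,:2].mean(0) if len(q) else '',np.nanmax(q[:,2]) if len(q) else '')
    red=((hsv[...,0]<8)|(hsv[...,0]>172))&(hsv[...,1]>120)&(W[...,2]>.12)
    q=W[red];print('grip',len(q),np.nanmedian(q,0),np.nanmin(q,0),np.nanmax(q,0))
    blk=(hsv[...,2]<40)&(W[...,2]>.15)&(W[...,1]<-.1);q=W[blk]
    if len(q): print('cap',len(q),np.median(q,0)); 
im=np.load("top0.npz")['im'];a=cv2.resize(im[210:390,70:330],None,fx=3,fy=3,interpolation=cv2.INTER_CUBIC);cv2.imwrite("pics/crop0.png",a)
```

```text
top table z -0.0002481012105828202
ztop 0.04254559958340889
blue px [170. 263.] outer [0.5406 0.3334 0.0274] z 0.0405
blue px [169. 262.] hole [0.541  0.3335 0.0158] z 0.0402
ztop 0.056364309136577743
blue px [112. 300.] outer [0.4721 0.4342 0.0377] z 0.0544
blue px [109. 300.] hole [0.4722 0.4345 0.0207] z 0.0541
ztop 0.056402651390586776
blue px [172. 326.] outer [0.4248 0.3228 0.0378] z 0.0542
blue px [171. 324.] hole [0.4252 0.323  0.0209] z 0.0544
6400
disc px [267. 256.] outer [0.5553 0.1499 0.0602] z 0.005
disc px [268. 255.] hole [0.5579 0.1523 0.0249] z 0.0056
collar px [267. 254.] outer [0.5552 0.1499 0.0209] z 0.0492
collar px [267. 254.] hole [0.5551 0.1498 0.0145] z 0.0489
pan px [419. 271.] outer [ 0.5262 -0.1438  0.0836] z 0.0118
pan px [424. 270.] hole [ 0.5283 -0.1534  0.0154] z 0.0121
post 113 [ 0.52481519 -0.14094725] 0.09118988797748499
grip 596 [ 0.52636368 -0.29360154  0.28790295] [ 0.51251779 -0.3090733   0.25498953] [ 0.54091904 -0.28562468  0.30351595]
cap 989 [ 0.52609235 -0.27304143  0.24081644]
scene table z -0.0015925205796994521
ztop 0.05493217456780854

[... 560 characters left out ...]
 ] z 0.0048
disc px [354. 259.] hole [0.5143 0.1588 0.0055] z 0.0046
disc px [326. 256.] hole [0.5432 0.1037 0.0064] z 0.0043
disc px [339. 264.] hole [0.5431 0.1438 0.0328] z 0.005
disc px [375. 234.] outer [0.4298 0.1655 0.0119] z 0.0045
collar px [341. 262.] outer [0.5583 0.1513 0.021 ] z 0.0478
collar px [341. 262.] hole [0.5585 0.1517 0.0145] z 0.0486
pan px [236. 197.] outer [ 0.5293 -0.1448  0.0846] z 0.0106
pan px [240. 189.] hole [ 0.505  -0.1688  0.0248] z 0.0112
post 107 [ 0.53316468 -0.13926108] 0.0893900981653356
grip 291 [ 0.53378628 -0.29214617  0.28341158] [ 0.51617616 -0.30655729  0.25375434] [ 0.54661458 -0.28446859  0.30143311]
cap 514 [ 0.53266037 -0.27115089  0.23656978]
```

View pics/crop0.png

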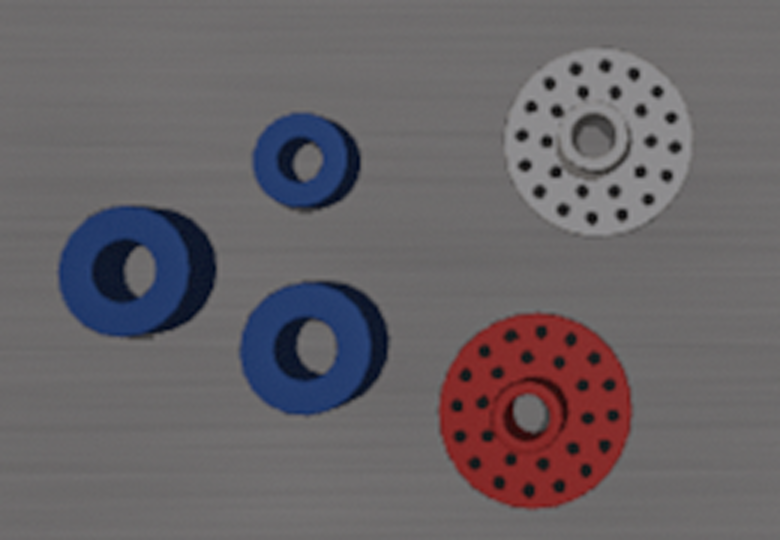

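Crop: the small ring at (303,160) measures 60 mm across and 40 mm high, while the other two measure about 78 x 54 mm. So it is the spacer. The bright support at (598,140) has a 44 mm collar with its top at 49 mm, and the red one at (535,410) is excluded. Now I square the tool and move over the support.

Request:
arm_command:
  turn:
    - [0,0,-1]
    - [0,0,-1]
    - [0,0,-1]
    - [0,0,-1]
    - [0,0,-0.134]
    - [0,0,0]
    - [0,0,0]
    - [0,0,0]
    - [0,0,0]
    - [0,0,0]
    - [0,0,0]
    - [0,0,0]
  xyz:
    - [0,0,0]
    - [0,0,0]
    - [0,0,0]
    - [0,0,0]
    - [0,0,0]
    - [-0.3,-0.3,0]
    - [-0.5,-0.5,0]
    - [-0.5,-0.5,0]
    - [-0.5,-0.5,0]
    - [-0.5,-0.5,0]
    - [-0.5,-0.5,0]
    - [-0.5,-0.5,0]
  claw: [85,85,85,85,85,85,85,85,85,85,85,85]
  squeeze: 40

```text
time_s: 1.3
position: [0.3599, 0.3484, 0.2312]
tool_rot: [[-1.0, 0.002, -0.0], [0.002, 1.0, -0.0], [0.0, -0.0, -1.0]]
ft_force: [-0.3, 0.9, 0.2]
grip_width: 0.0848
gripper_force: 0.0
```

Request:
arm_command:
  turn:
    - [0,0,0]
    - [0,0,0]
    - [0,0,0]
    - [0,0,0]
    - [0,0,0]
    - [0,0,0]
    - [0,0,0]
    - [0,0,0]
    - [0,0,0]
    - [0,0,0]
    - [0,0,0]
    - [0,0,0]
  xyz:
    - [-0.5,-0.5,0]
    - [-0.5,-0.5,0]
    - [-0.5,-0.5,0]
    - [-0.5,-0.5,0]
    - [-0.5,-0.5,0]
    - [-0.5,-0.5,0]
    - [-0.5,-0.5,0]
    - [-0.3,-0.3,0]
    - [-0.16,-0.18,0]
    - [0,0,0]
    - [0,0,0]
    - [0,0,0]
  claw: [85,85,85,85,85,85,85,85,85,85,85,85]

```text
time_s: 2.5
position: [0.5563, 0.1516, 0.2316]
tool_rot: [[-1.0, -0.001, -0.0], [-0.001, 1.0, 0.0], [0.0, 0.0, -1.0]]
ft_force: [0.2, -0.2, 0.1]
grip_width: 0.0846
gripper_force: 0.0
```

```bash
cat >> h.py <<'E'
from scipy.optimize import least_squares
def circ(p):
    return least_squares(lambda a:np.hypot(p[:,0]-a[0],p[:,1]-a[1])-a[2],[*np.median(p,0),.03],loss='soft_l1',f_scale=.001).x.round(4)
def st():
    s=env.observe();print('t',round(s['time_s'],2),'pos',s['position'].round(4),'x',s['tool_rot'][:,0].round(3),'z',s['tool_rot'][:,2].round(3),'F',s['ft_force'].round(1),'grip',round(s['grip_width'],4),round(s['gripper_force'],1),'q',s['q'].round(1));return s
def rings(W,zr,c,r):
    m=((W[...,2]>zr[0])&(W[...,2]<zr[1])&(np.hypot(W[...,0]-c[0],W[...,1]-c[1])<r)).astype(np.uint8)
    cs,h=cv2.findContours(m,cv2.RETR_CCOMP,cv2.CHAIN_APPROX_NONE)
    for i,k in enumerate(cs):
        if len(k)<40: continue
        p=W[k[:,0,1],k[:,0,0]];print('px',k[:,0].mean(0).round(),'outer' if h[0][i][3]<0 else 'hole',circ(p[:,:2]),'z',np.median(p[:,2]).round(4))
E
python3 - <<'E'
from h import *
st();im,d,W=cloud("wrist");cv2.imwrite("pics/w1.png",im)
rings(W,(.044,.056),(.557,.151),.04);rings(W,(.002,.009),(.557,.151),.08)
E
```

```text
t 2.5 pos [0.5563 0.1516 0.2316] x [-1.    -0.001  0.   ] z [-0.  0. -1.] F [ 0.2 -0.2  0.1] grip 0.0846 0.0 q [  3.5  24.5  69.9   0.   85.6 -86.6]
px [317. 210.] outer [0.5551 0.1486 0.0212] z 0.0476
px [317. 211.] hole [0.5551 0.1487 0.0141] z 0.0471
px [318. 213.] outer [0.5558 0.1486 0.0136] z 0.0069
px [318. 199.] outer [0.5552 0.1486 0.0609] z 0.0032
px [318. 208.] hole [0.5623 0.1483 0.0266] z 0.0038
```

View pics/w1.png

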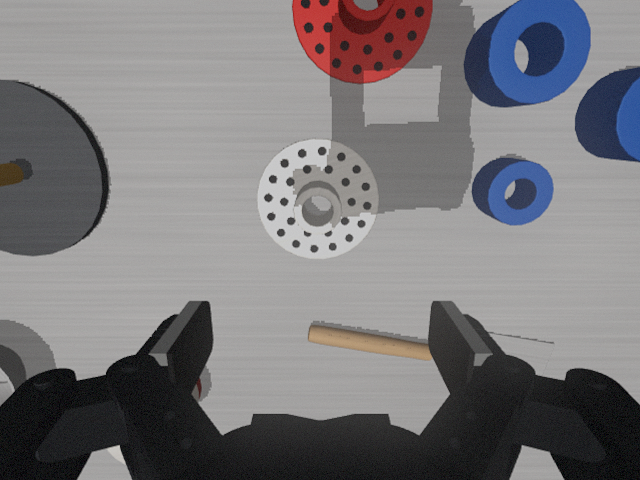

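The wrist view shows the bright support at (318,205), centred between the fingers, and all three cameras agree within 3 mm. Descending and gripping the collar.

Request:
arm_command:
  turn:
    - [0,0,0]
    - [0,0,0]
    - [0,0,0]
    - [0,0,0]
    - [0,0,0]
    - [0,0,0]
    - [0,0,0]
    - [0,0,0]
    - [0,0,0]
    - [0,0,0]
    - [0,0,0]
  xyz:
    - [0.01,-0.04,0.3]
    - [0,0,0.5]
    - [0,0,0.5]
    - [0,0,0.5]
    - [0,0,0.5]
    - [0,0,0.5]
    - [0,0,0.5]
    - [0,0,0.5]
    - [0,0,0.35]
    - [0,0,0.15]
    - [0,0,0.05]
  claw: [85,85,85,85,85,85,85,85,85,85,85]
  squeeze: 40

```text
time_s: 3.65
position: [0.5563, 0.149, 0.0136]
tool_rot: [[-1.0, -0.001, -0.001], [-0.001, 1.0, -0.0], [0.001, -0.0, -1.0]]
ft_force: [0.4, -0.9, 0.4]
grip_width: 0.0851
gripper_force: 0.0
```

Request:
arm_command:
  turn:
    - [0,0,0]
    - [0,0,0]
    - [0,0,0]
    - [0,0,0]
    - [0,0,0]
    - [0,0,0]
    - [0,0,0]
    - [0,0,0]
  xyz:
    - [0,0,0]
    - [0,0,0]
    - [0,0,0]
    - [0,0,0]
    - [0,0,0]
    - [0,0,0]
    - [0,0,0]
    - [0,0,0]
  claw: [75,65,58,50,45,40,40,40]

```text
time_s: 4.45
position: [0.5568, 0.1486, 0.0142]
tool_rot: [[-1.0, 0.0, 0.001], [0.0, 1.0, 0.0], [-0.001, 0.0, -1.0]]
ft_force: [-1.0, -0.4, 5.6]
grip_width: 0.0424
gripper_force: 41.8
```

Request:
arm_command:
  turn:
    - [0,0,0]
    - [0,0,0]
    - [0,0,0]
    - [0,0,0]
    - [0,0,0]
    - [0,0,0]
    - [0,0,0]
    - [0,0,0]
    - [0,0,0]
    - [0,0,0]
    - [0,0,0]
    - [0,0,0]
  xyz:
    - [0,0,-0.05]
    - [0,0,-0.2]
    - [0,0,-0.4]
    - [0,0,-0.5]
    - [0,0,-0.5]
    - [0,0,-0.5]
    - [0,-0.4,-0.5]
    - [0,-0.8,-0.3]
    - [0,-0.8,-0.05]
    - [0,-0.6,0]
    - [0,-0.4,0]
    - [0,0,0]
  claw: [40,40,40,40,40,40,40,40,40,40,40,40]
  squeeze: 50

```text
time_s: 5.65
position: [0.5565, -0.0037, 0.1641]
tool_rot: [[-1.0, 0.003, -0.0], [0.003, 1.0, -0.0], [0.0, -0.0, -1.0]]
ft_force: [0.6, 0.5, -3.7]
grip_width: 0.0423
gripper_force: 51.5
```

Run:
```python
from h import *
s=st();im,d,W=cloud("wrist");cv2.imwrite("pics/w2.png",im);s=env.observe();p=s['position'];z=p[2]-.0142
print('held');rings(W,(z+.044,z+.054),p,.03);rings(W,(z-.004,z+.01),p,.075)
print('pan');rings(W,(.006,.02),(.5277,-.1443),.11)
hsv=cv2.cvtColor(im,cv2.COLOR_BGR2HSV);m=(hsv[...,0]<30)&(hsv[...,1]>80)&(W[...,2]>.04)&(W[...,2]<.1)&(np.hypot(W[...,0]-.5277,W[...,1]+.1443)<.04)
q=W[m];print('post',len(q),q.min(0),q.max(0),q.mean(0)) if len(q) else print('no post')
t=q[q[:,2]>.085];print('tip',len(t),t.mean(0) if len(t) else '')
```

```text
t 5.65 pos [ 0.5565 -0.0037  0.1641] x [-1.     0.003  0.   ] z [-0. -0. -1.] F [ 0.6  0.5 -3.7] grip 0.0423 51.5 q [ -12.6   25.7   79.7   -0.    74.6 -102.4]
held
px [320. 347.] outer [ 0.5547 -0.0022  0.0225] z 0.1974
px [321. 348.] hole [ 0.5544 -0.0021  0.014 ] z 0.195
px [321. 396.] outer [ 0.582  -0.0021  0.0338] z 0.153
px [320. 322.] outer [132.4178  -1.9316 131.8642] z 0.1584
px [320. 251.] outer [ 0.5521 -0.0022  0.0588] z 0.1529
pan
px [117. 174.] outer [ 0.5246 -0.1495  0.084 ] z 0.0106
px [113. 193.] hole [ 0.5343 -0.1694  0.0216] z 0.0108
post 1540 [ 0.51617378 -0.15182771  0.04006785] [ 0.53479761 -0.13316614  0.08771504] [ 0.5243393  -0.13887001  0.06933482]
tip 183 [ 0.52605863 -0.14364669  0.08635997]
```

View pics/w2.png

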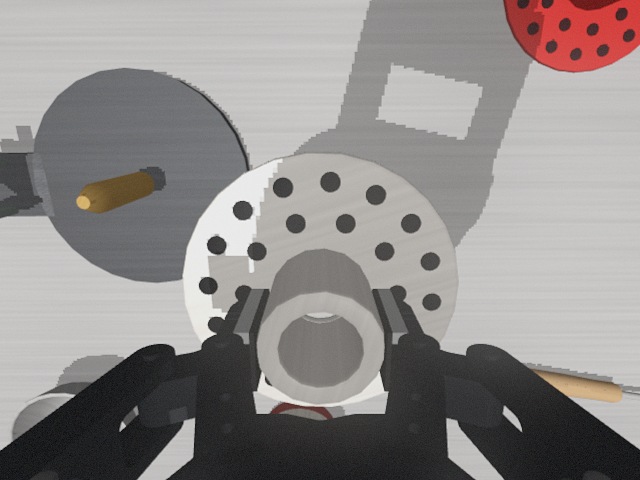

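The wrist view shows the support held level, with its collar at (320,345), and the post tip at (84,202). The offset to the post is about -28.5 mm in x and -142 mm in y. Moving over the post.

Request:
arm_command:
  turn:
    - [0,0,0]
    - [0,0,0]
    - [0,0,0]
    - [0,0,0]
    - [0,0,0]
    - [0,0,0]
    - [0,0,0]
    - [0,0,0]
    - [0,0,0]
    - [0,0,0]
  xyz:
    - [0.07,-0.34,0]
    - [0.1,-0.5,0]
    - [0.1,-0.5,0]
    - [0.1,-0.5,0]
    - [0.1,-0.5,0]
    - [0.07,-0.3,0]
    - [0.03,-0.2,0]
    - [0,0,0.5]
    - [0,0,0.4]
    - [0,0,0.1]
  claw: [40,40,40,40,40,40,40,40,40,40]

```text
time_s: 6.7
position: [0.5274, -0.1422, 0.112]
tool_rot: [[-1.0, -0.001, -0.003], [-0.001, 1.0, 0.002], [0.003, 0.002, -1.0]]
ft_force: [-0.6, -0.2, -3.1]
grip_width: 0.0421
gripper_force: 51.4
```

Run:
```python
from h import *
s=st();p=s['position'];z=p[2]-.0142
for n in("wrist","top","scene"):
    im,d,W=cloud(n)
    print(n);rings(W,(z+.043,z+.056),p,.03)
    if n!='wrist':rings(W,(z-.005,z+.01),p,.075)
    print('pan');rings(W,(.006,.02),(.5277,-.1443),.095)
    if n=="wrist": cv2.imwrite("pics/w3.png",im)
```

```text
t 6.7 pos [ 0.5274 -0.1422  0.112 ] x [-1.    -0.001  0.003] z [-0.003  0.002 -1.   ] F [-0.6 -0.2 -3.1] grip 0.0421 51.4 q [ -27.5   28.2   85.3    0.    66.8 -117.6]
wrist
px [321. 344.] outer [ 0.526  -0.1424  0.0226] z 0.1458
px [321. 347.] hole [ 0.5258 -0.1424  0.014 ] z 0.1419
pan
px [320. 315.] outer [ 0.4812 -0.1378  0.1042] z 0.0112
px [295. 169.] outer [ 0.5337 -0.1475  0.0877] z 0.011
top
px [409. 262.] outer [ 0.533  -0.1213  0.0401] z 0.1027
pan
px [398. 262.] outer [ 512.1912 1369.2345 1461.8017] z 0.0114
scene
px [231. 163.] outer [ 0.5278 -0.1401  0.0225] z 0.1465
px [238. 179.] outer [ 0.5303 -0.1393  0.0595] z 0.1025
pan
px [241. 205.] outer [645.4189 166.2611 666.0082] z 0.0102
```

View pics/w3.png

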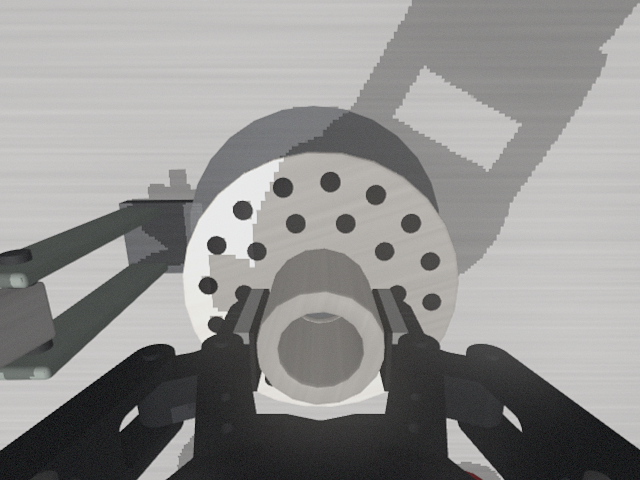

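The disc hangs over the pan, about 3.5 mm short in y. x is fine. I correct that and ease down.

Request:
arm_command:
  turn:
    - [0,0,0]
    - [0,0,0]
    - [0,0,0]
    - [0,0,0]
    - [0,0,0]
    - [0,0,0]
  xyz:
    - [0,-0.07,0]
    - [0,0,0]
    - [0,0,0.1]
    - [0,0,0.1]
    - [0,0,0.1]
    - [0,0,0.1]
  claw: [40,40,40,40,40,40]

```text
time_s: 7.45
position: [0.528, -0.1469, 0.0932]
tool_rot: [[-1.0, 0.0, -0.0], [0.0, 1.0, 0.0], [0.0, 0.0, -1.0]]
ft_force: [-0.2, -0.4, -2.8]
grip_width: 0.0423
gripper_force: 51.4
```

Request:
arm_command:
  turn:
    - [0,0,0]
    - [0,0,0]
    - [0,0,0]
    - [0,0,0]
    - [0,0,0]
    - [0,0,0]
  xyz:
    - [0,0.02,0.05]
    - [0,0,0.1]
    - [0,0,0.1]
    - [0,0,0.1]
    - [0,0,0.1]
    - [0,0,0.1]
  claw: [40,40,40,40,40,40]

```text
time_s: 8.05
position: [0.5281, -0.146, 0.0659]
tool_rot: [[-1.0, 0.0, -0.0], [0.0, 1.0, 0.0], [0.0, 0.0, -1.0]]
ft_force: [-0.9, -0.3, -1.9]
grip_width: 0.0422
gripper_force: 51.4
```

Request:
arm_command:
  turn:
    - [0,0,0]
    - [0,0,0]
    - [0,0,0]
    - [0,0,0]
    - [0,0,0]
    - [0,0,0]
    - [0,0,0]
    - [0,0,0]
  xyz:
    - [0,0,0.1]
    - [0,0,0.15]
    - [0,0,0.15]
    - [0,0,0.15]
    - [0,0,0.1]
    - [0,0,0.05]
    - [0,0,0.03]
    - [0,0,0]
  claw: [40,40,40,40,40,40,40,40]

```text
time_s: 8.85
position: [0.5282, -0.1459, 0.0298]
tool_rot: [[-1.0, 0.0, 0.0], [0.0, 1.0, -0.0], [-0.0, -0.0, -1.0]]
ft_force: [-0.2, -0.7, -3.4]
grip_width: 0.042
gripper_force: 51.4
```

Request:
arm_command:
  turn:
    - [0,0,0]
    - [0,0,0]
    - [0,0,0]
    - [0,0,0]
  xyz:
    - [0,0,0.03]
    - [0,0,0.03]
    - [0,0,0.02]
    - [0,0,0]
  claw: [40,40,40,40]

```text
time_s: 9.25
position: [0.5282, -0.146, 0.0262]
tool_rot: [[-1.0, -0.0, 0.0], [-0.0, 1.0, -0.0], [-0.0, -0.0, -1.0]]
ft_force: [-2.1, -0.6, 3.7]
grip_width: 0.0424
gripper_force: 51.9
```

It is seated: the vertical load reversed at 26 mm TCP height, as predicted. Releasing and going for the spacer.

Request:
arm_command:
  turn:
    - [0,0,0]
    - [0,0,0]
    - [0,0,0]
    - [0,0,0]
    - [0,0,0]
    - [0,0,0]
    - [0,0,0]
    - [0,0,0]
    - [0,0,0]
    - [0,0,0]
    - [0,0,0]
    - [0,0,0]
  xyz:
    - [0,0,0]
    - [0,0,0]
    - [0,0,0]
    - [0,0,0]
    - [0,0,0]
    - [0,0,-0.2]
    - [0,0,-0.5]
    - [0,0,-0.6]
    - [0,0,-0.6]
    - [0,0,-0.6]
    - [0,0,-0.4]
    - [0,0,-0.1]
  claw: [50,60,75,85,85,85,85,85,85,85,85,85]

```text
time_s: 10.45
position: [0.5288, -0.1462, 0.1787]
tool_rot: [[-1.0, -0.0, 0.004], [-0.0, 1.0, -0.002], [-0.004, -0.002, -1.0]]
ft_force: [-0.3, -1.1, -0.3]
grip_width: 0.0848
gripper_force: 0.0
```

Request:
arm_command:
  turn:
    - [0,0,0]
    - [0,0,0]
    - [0,0,0]
    - [0,0,0]
    - [0,0,0]
    - [0,0,0]
    - [0,0,0]
    - [0,0,0]
    - [0,0,0]
    - [0,0,0]
    - [0,0,0]
    - [0,0,0]
  xyz:
    - [0,0.4,0]
    - [0,0.8,0]
    - [0,0.8,0]
    - [0,0.8,0]
    - [0,0.8,0]
    - [0,0.8,0]
    - [-0.04,0.8,0]
    - [-0.06,0.8,0]
    - [-0.06,0.8,0]
    - [-0.06,0.8,0]
    - [-0.06,0.8,0]
    - [0,0.5,0]
  claw: [85,85,85,85,85,85,85,85,85,85,85,85]

```text
time_s: 11.65
position: [0.5415, 0.3015, 0.1748]
tool_rot: [[-1.0, -0.002, -0.001], [-0.002, 1.0, -0.0], [0.001, -0.0, -1.0]]
ft_force: [0.1, -0.5, -0.0]
grip_width: 0.085
gripper_force: 0.0
```

Run:
```python
from h import *
im,d,W=cloud("top");cv2.imwrite("pics/t4.png",im)
print('collar');rings(W,(.055,.068),(.5277,-.1443),.028)
print('disc');rings(W,(.013,.023),(.5277,-.1443),.08)
m=np.hypot(W[...,0]-.5262,W[...,1]+.1438);a=W[(m<.055)&(m>.03)][:,2];print('disc z',np.nanpercentile(a,[10,50,90]))
s=st();im,d,W=cloud("wrist");cv2.imwrite("pics/w4.png",im)
print('spacer');rings(W,(.035,.046),(.5427,.334),.045)
```

```text
collar
px [425. 269.] outer [ 0.5267 -0.1441  0.021 ] z 0.0611
px [426. 269.] hole [ 0.5267 -0.1442  0.0145] z 0.061
disc
px [418. 268.] outer [ 0.5276 -0.1441  0.0627] z 0.0149
px [424. 270.] hole [ 0.5282 -0.1512  0.0262] z 0.0165
disc z [0.01474631 0.01698506 0.0191672 ]
t 11.7 pos [0.541  0.304  0.1747] x [-1.    -0.004  0.002] z [-0.002  0.001 -1.   ] F [-2.9  2.1  0.6] grip 0.085 0.0 q [ 18.4  31.3  67.7   0.1  81.  -71.8]
spacer
px [358. 224.] outer [0.5411 0.3309 0.0292] z 0.0375
px [358. 226.] hole [0.5412 0.3308 0.0141] z 0.037
```

The support is seated flat: collar top at 61 mm, disc top at 17 mm, centred on the pan within 1 mm. Now the spacer grasp.

Request:
arm_command:
  turn:
    - [0,0,0]
    - [0,0,0]
    - [0,0,0]
    - [0,0,0]
    - [0,0,0]
    - [0,0,0]
    - [0,0,0]
    - [0,0,0]
    - [0,0,0]
  xyz:
    - [0,0.45,0]
    - [0,0,0.3]
    - [0,0,0.5]
    - [0,0,0.5]
    - [0,0,0.5]
    - [0,0,0.5]
    - [0,0,0.2]
    - [0,0,0]
    - [0,0,0]
  claw: [85,85,85,85,85,85,85,85,85]

```text
time_s: 12.65
position: [0.5427, 0.3214, 0.0518]
tool_rot: [[-1.0, 0.0, 0.001], [0.0, 1.0, 0.0], [-0.001, 0.0, -1.0]]
ft_force: [0.3, -0.2, 0.1]
grip_width: 0.0852
gripper_force: 0.0
```

Request:
arm_command:
  turn:
    - [0,0,0]
    - [0,0,0]
    - [0,0,0]
    - [0,0,0]
    - [0,0,0]
  xyz:
    - [0,0.2,0]
    - [0,0,0.3]
    - [0,0,0.4]
    - [0,0,0.2]
    - [0,0,0]
  claw: [85,85,85,85,85]

```text
time_s: 13.15
position: [0.5417, 0.3318, 0.0052]
tool_rot: [[-1.0, -0.0, -0.001], [-0.0, 1.0, -0.0], [0.001, -0.0, -1.0]]
ft_force: [0.0, -1.1, -0.0]
grip_width: 0.085
gripper_force: 0.0
```

Request:
arm_command:
  turn:
    - [0,0,0]
    - [0,0,0]
    - [0,0,0]
    - [0,0,0]
    - [0,0,0]
    - [0,0,0]
  xyz:
    - [0,0,0]
    - [0,0,0]
    - [0,0,0]
    - [0,0,0]
    - [0,0,0]
    - [0,0,0]
  claw: [78,70,62,56,55,55]
  squeeze: 40

```text
time_s: 13.75
position: [0.5426, 0.3319, 0.0071]
tool_rot: [[-1.0, 0.0, 0.002], [0.0, 1.0, 0.001], [-0.002, 0.001, -1.0]]
ft_force: [-0.4, 0.2, 4.9]
grip_width: 0.0593
gripper_force: 43.1
```

Request:
arm_command:
  turn:
    - [0,0,0]
    - [0,0,0]
    - [0,0,0]
    - [0,0,0]
    - [0,0,0]
    - [0,0,0]
    - [0,0,0]
    - [0,0,0]
    - [0,0,0]
    - [0,0,0]
    - [0,0,0]
    - [0,0,0]
  xyz:
    - [0,0,-0.05]
    - [0,0,-0.2]
    - [0,0,-0.5]
    - [0,0,-0.6]
    - [0,0,-0.6]
    - [0,0,-0.5]
    - [0,-0.3,-0.2]
    - [0,-0.6,0]
    - [0,-0.6,0]
    - [0,-0.6,0]
    - [0,-0.6,0]
    - [0,-0.6,0]
  claw: [55,55,55,55,55,55,55,55,55,55,55,55]
  squeeze: 45

```text
time_s: 14.95
position: [0.5413, 0.1644, 0.1378]
tool_rot: [[-1.0, 0.0, -0.001], [0.0, 1.0, -0.0], [0.001, -0.0, -1.0]]
ft_force: [0.1, -0.0, -0.5]
grip_width: 0.0587
gripper_force: 48.8
```

Request:
arm_command:
  turn:
    - [0,0,0]
    - [0,0,0]
    - [0,0,0]
    - [0,0,0]
    - [0,0,0]
    - [0,0,0]
    - [0,0,0]
    - [0,0,0]
    - [0,0,0]
    - [0,0,0]
    - [0,0,0]
    - [0,0,0]
  xyz:
    - [0.05,-0.6,0]
    - [0.05,-0.6,0]
    - [0.05,-0.6,0]
    - [0.05,-0.6,0]
    - [0.05,-0.6,0]
    - [0.03,-0.6,0]
    - [0,-0.6,0]
    - [0,-0.6,0]
    - [0,-0.6,0]
    - [0,-0.4,0]
    - [0,0,0]
    - [0,0,0]
  claw: [55,55,55,55,55,55,55,55,55,55,55,55]

```text
time_s: 16.15
position: [0.5273, -0.1236, 0.1379]
tool_rot: [[-1.0, 0.001, -0.001], [0.001, 1.0, 0.001], [0.001, 0.001, -1.0]]
ft_force: [0.6, 0.1, -0.6]
grip_width: 0.0586
gripper_force: 48.8
```

Run:
```python
from h import *
s=st();im,d,W=cloud("wrist");cv2.imwrite("pics/w5.png",im);p=env.observe()['position'];z=p[2]-.0065
print('held');rings(W,(z+.034,z+.047),p,.04)
print('collar');rings(W,(.055,.068),(.527,-.1443),.03)
hsv=cv2.cvtColor(im,cv2.COLOR_BGR2HSV);m=(hsv[...,0]<30)&(hsv[...,1]>80)&(W[...,2]>.084)&(W[...,2]<.1)&(np.hypot(W[...,0]-.5277,W[...,1]+.1443)<.04)
q=W[m];print('tip',len(q),q.mean(0) if len(q) else '')
```

```text
t 16.15 pos [ 0.5273 -0.1236  0.1379] x [-1.     0.001  0.001] z [-0.001  0.001 -1.   ] F [ 0.6  0.1 -0.6] grip 0.0586 48.8 q [ -25.7   26.    84.2    0.    69.9 -115.7]
held
px [326. 340.] outer [ 0.5258 -0.1229  0.03  ] z 0.1687
px [320. 345.] hole [ 0.5257 -0.123   0.014 ] z 0.1668
collar
px [282. 236.] outer [ 0.5266 -0.1453  0.0099] z 0.0609
px [277. 234.] outer [ 0.5256 -0.1457  0.0198] z 0.0593
tip 0
```

Request:
arm_command:
  turn:
    - [0,0,0]
    - [0,0,0]
    - [0,0,0]
    - [0,0,0]
    - [0,0,0]
    - [0,0,0]
  xyz:
    - [0,-0.25,0]
    - [0,-0.2,0]
    - [0,0,0.2]
    - [0,0,0.3]
    - [0,0,0.2]
    - [0,0,0]
  claw: [55,55,55,55,55,55]

```text
time_s: 16.8
position: [0.5274, -0.1455, 0.1016]
tool_rot: [[-1.0, -0.0, -0.003], [-0.0, 1.0, 0.002], [0.003, 0.002, -1.0]]
ft_force: [0.3, 0.2, -1.2]
grip_width: 0.0588
gripper_force: 48.8
```

Request:
arm_command:
  turn:
    - [0,0,0]
    - [0,0,0]
    - [0,0,0]
    - [0,0,0]
  xyz:
    - [0,0,0.1]
    - [0,0,0.1]
    - [0,0,0.1]
    - [0,0,0]
  claw: [55,55,55,55]

```text
time_s: 17.2
position: [0.5279, -0.1458, 0.0877]
tool_rot: [[-1.0, 0.0, -0.001], [0.0, 1.0, 0.0], [0.001, 0.0, -1.0]]
ft_force: [0.1, 0.0, -1.3]
grip_width: 0.0586
gripper_force: 48.8
```

Request:
arm_command:
  turn:
    - [0,0,0]
    - [0,0,0]
    - [0,0,0]
    - [0,0,0]
    - [0,0,0]
  xyz:
    - [0,0,0.1]
    - [0,0,0.1]
    - [0,0,0.08]
    - [0,0,0.02]
    - [0,0,0]
  claw: [55,55,55,55,55]

```text
time_s: 17.7
position: [0.5281, -0.1459, 0.0731]
tool_rot: [[-1.0, 0.0, -0.0], [0.0, 1.0, 0.0], [0.0, 0.0, -1.0]]
ft_force: [-0.8, 1.4, -1.7]
grip_width: 0.0591
gripper_force: 48.8
```

Request:
arm_command:
  turn:
    - [0,0,0]
    - [0,0,0]
    - [0,0,0]
    - [0,0,0]
  xyz:
    - [0,0,0.03]
    - [0,0,0.03]
    - [0,0,0.02]
    - [0,0,0]
  claw: [55,55,55,55]

```text
time_s: 18.1
position: [0.5281, -0.1459, 0.0693]
tool_rot: [[-1.0, 0.0, -0.0], [0.0, 1.0, 0.0], [0.0, 0.0, -1.0]]
ft_force: [-0.5, 0.1, -1.0]
grip_width: 0.0588
gripper_force: 48.8
```

Request:
arm_command:
  turn:
    - [0,0,0]
    - [0,0,0]
    - [0,0,0]
  xyz:
    - [0,0,0.02]
    - [0,0,0.02]
    - [0,0,0]
  claw: [55,55,55]

```text
time_s: 18.4
position: [0.5282, -0.146, 0.0691]
tool_rot: [[-1.0, -0.0, 0.001], [-0.0, 1.0, -0.001], [-0.001, -0.001, -1.0]]
ft_force: [-6.0, 1.7, 15.2]
grip_width: 0.0591
gripper_force: 50.3
```

Spacer contact came at the expected height (TCP 69 mm, 15 N upward). Releasing, rising, and turning the wrist 90° for the lever.

Request:
arm_command:
  turn:
    - [0,0,0]
    - [0,0,0]
    - [0,0,0]
    - [0,0,0]
    - [0,0,0]
    - [0,0,0]
    - [0,0,0]
    - [0,0,0]
    - [0,0,0]
    - [0,0,1]
    - [0,0,1]
    - [0,0,1]
  xyz:
    - [0,0,-0.01]
    - [0,0,0]
    - [0,0,0]
    - [0,0,0]
    - [0,0,0]
    - [0,0,-0.2]
    - [0,0,-0.5]
    - [0,0,-0.6]
    - [0,0,-0.6]
    - [0,0,-0.5]
    - [0,0,-0.5]
    - [0,0,-0.5]
  claw: [60,65,75,85,85,85,85,85,85,60,30,0]

```text
time_s: 19.6
position: [0.5279, -0.1458, 0.2397]
tool_rot: [[-0.965, 0.262, 0.001], [0.262, 0.965, -0.0], [-0.001, -0.0, -1.0]]
ft_force: [0.1, 0.5, -0.2]
grip_width: 0.0435
gripper_force: 0.0
```

Request:
arm_command:
  turn:
    - [0,0,1]
    - [0,0,1]
    - [0,0,1]
    - [0,0,1]
    - [0,0,1]
    - [0,0,1]
    - [0,0,1]
    - [0,0,1]
    - [0,0,1]
    - [0,0,1]
    - [0,0,1]
    - [0,0,1]
  xyz:
    - [0,0,-0.5]
    - [0,0,-0.5]
    - [0,0,-0.5]
    - [0,0,-0.4]
    - [0,0,-0.3]
    - [0,0,0]
    - [0,0,0]
    - [0,0,0]
    - [0,0,0]
    - [0,0,0]
    - [0,0,0]
    - [0,0,0]
  claw: [0,0,0,0,0,0,0,0,0,0,0,0]

```text
time_s: 20.8
position: [0.5278, -0.1458, 0.3485]
tool_rot: [[-0.255, 0.967, 0.0], [0.967, 0.255, -0.0], [-0.0, 0.0, -1.0]]
ft_force: [0.2, -0.1, -0.0]
grip_width: 0.0004
gripper_force: 0.0
```

Request:
arm_command:
  turn:
    - [0,0,1]
    - [0,0,1]
    - [0,0,1]
    - [0,0,0]
  xyz:
    - [0,0,0]
    - [0,0,0]
    - [0,0,0]
    - [0,0,0]
  claw: [0,0,0,0]

```text
time_s: 21.2
position: [0.5279, -0.1458, 0.3485]
tool_rot: [[0.001, 1.0, 0.0], [1.0, -0.001, -0.0], [-0.0, 0.0, -1.0]]
ft_force: [0.0, 0.9, -0.6]
grip_width: 0.0
gripper_force: 0.0
```

Run:
```python
from h import *
s=st();im,d,W=cloud("scene");cv2.imwrite("pics/s6.png",cv2.resize(im[40:260,100:320],None,fx=2.7,fy=2.7))
rings(W,(.095,.108),(.53,-.144),.045)
im,d,W=cloud("top")
rings(W,(.095,.108),(.527,-.144),.045)
hsv=cv2.cvtColor(im,cv2.COLOR_BGR2HSV)
red=((hsv[...,0]<8)|(hsv[...,0]>172))&(hsv[...,1]>120)&(W[...,2]>.12);q=W[red];print('grip',len(q),np.min(q,0),np.max(q,0))
q=W[(hsv[...,1]<60)&(W[...,2]>.119)&(W[...,2]<.14)&(W[...,1]<-.22)&(W[...,1]>-.3)&(abs(W[...,0]-.527)<.04)];print('cheek',len(q),np.percentile(q,[3,97],axis=0))
```

```text
t 21.2 pos [ 0.5279 -0.1458  0.3485] x [ 0.001  1.    -0.   ] z [ 0. -0. -1.] F [ 0.   0.9 -0.6] grip 0.0 0.0 q [-27.8  18.5  60.3   0.  101.1 -27.8]
px [238. 176.] outer [ 0.5303 -0.143   0.0287] z 0.0988
px [431. 268.] outer [ 0.527  -0.1442  0.029 ] z 0.1013
px [431. 268.] hole [ 0.5269 -0.1442  0.0145] z 0.1005Traceback (most recent call last):
  File "<stdin>", line 7, in <module>
    return _wrapreduction(a, np.minimum, 'min', axis, None, out,
                          keepdims=keepdims, initial=initial, where=where)
    return ufunc.reduce(obj, axis, dtype, out, **passkwargs)
           ~~~~~~~~~~~~^^^^^^^^^^^^^^^^^^^^^^^^^^^^^^^^^^^^^
ValueError: zero-size array to reduction operation minimum which has no identity
```

View pics/s6.png

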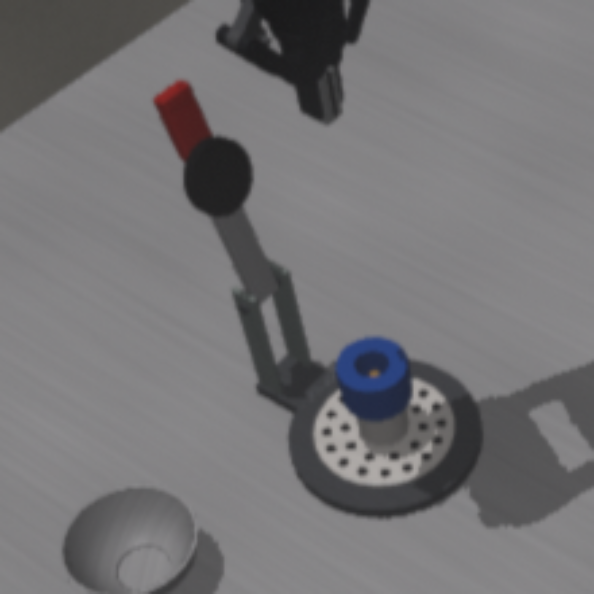

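The stack is right: the blue spacer at (373,375) sits level on the collar and the lever is still leaning back. Now over and behind the lever.

Request:
arm_command:
  turn:
    - [0,0,0]
    - [0,0,0]
    - [0,0,0]
    - [0,0,0]
    - [0,0,0]
    - [0,0,0]
    - [0,0,0]
    - [0,0,0]
    - [0,0,0]
    - [0,0,0]
    - [0,0,0]
  xyz:
    - [-0.3,0,0]
    - [-0.5,0,0]
    - [-0.5,0,0]
    - [-0.5,0,0]
    - [-0.5,0,0]
    - [-0.5,0,0]
    - [-0.5,0,0]
    - [-0.5,0,0]
    - [-0.3,0,0]
    - [0,0,0]
    - [0,0,0]
  claw: [0,0,0,0,0,0,0,0,0,0,0]

```text
time_s: 22.4
position: [0.5281, -0.3507, 0.3478]
tool_rot: [[-0.0, 1.0, -0.0], [1.0, 0.0, 0.0], [0.0, -0.0, -1.0]]
ft_force: [-0.4, 0.1, 0.4]
grip_width: -0.0
gripper_force: 0.0
```

Run:
```python
from h import *
s=st();t=np.radians(np.arange(110,-1,-10))
y=-.2607+.16*np.cos(t)-.007*np.sin(t)-.011;z=.118+.16*np.sin(t)+.007*np.cos(t)
for a,b,c in zip(np.degrees(t),y,z):print(round(a),round(b,4),round(c,4))
print(np.c_[np.diff(y)/.05,-np.diff(z)/.05].round(2).tolist())
im,d,W=cloud("wrist")
hsv=cv2.cvtColor(im,cv2.COLOR_BGR2HSV)
red=((hsv[...,0]<8)|(hsv[...,0]>172))&(hsv[...,1]>120)&(W[...,2]>.12);q=W[red];print('grip',len(q));print(np.percentile(q,[2,50,98],axis=0).round(3) if len(q) else '')
```

```text
t 22.4 pos [ 0.5281 -0.3507  0.3478] x [-0.  1.  0.] z [-0.  0. -1.] F [-0.4  0.1  0.4] grip -0.0 0.0 q [-44.3  28.6  44.4   0.  107.  -44.3]
110 -0.333 0.266
100 -0.3064 0.2744
90 -0.2787 0.278
80 -0.2508 0.2768
70 -0.2236 0.2707
60 -0.1978 0.2601
50 -0.1742 0.2451
40 -0.1536 0.2262
30 -0.1366 0.2041
20 -0.1237 0.1793
10 -0.1153 0.1527
0 -0.1117 0.125
[[0.53, -0.17], [0.55, -0.07], [0.56, 0.02], [0.55, 0.12], [0.52, 0.21], [0.47, 0.3], [0.41, 0.38], [0.34, 0.44], [0.26, 0.5], [0.17, 0.53], [0.07, 0.55]]
grip 2394
[[ 0.514 -0.308  0.26 ]
 [ 0.527 -0.297  0.297]
 [ 0.541 -0.288  0.301]]
```

Request:
arm_command:
  turn:
    - [0,0,0]
    - [0,0,0]
    - [0,0,0]
    - [0,0,0]
    - [0,0,0]
    - [0,0,0]
  xyz:
    - [0,0,0.25]
    - [0,0,0.45]
    - [0,0,0.45]
    - [0,0,0.4]
    - [0,0,0.1]
    - [0,0,0]
  claw: [0,0,0,0,0,0]

```text
time_s: 23.05
position: [0.5282, -0.3501, 0.2655]
tool_rot: [[-0.001, 1.0, -0.0], [1.0, 0.001, 0.0], [0.0, -0.0, -1.0]]
ft_force: [1.1, 0.6, -0.4]
grip_width: -0.0003
gripper_force: 0.0
```

Request:
arm_command:
  turn:
    - [0,0,0]
    - [0,0,0]
    - [0,0,0]
    - [0,0,0]
    - [0,0,0]
    - [0,0,0]
    - [0,0,0]
    - [0,0,0]
  xyz:
    - [0.2,0,-0.05]
    - [0.25,0,-0.05]
    - [0.25,0,-0.05]
    - [0.2,0,-0.04]
    - [0.28,0,-0.04]
    - [0.27,0,-0.03]
    - [0.28,0,0.01]
    - [0.28,0,0.01]
  claw: [0,0,0,0,0,0,0,0]

```text
time_s: 23.85
position: [0.528, -0.2491, 0.2772]
tool_rot: [[-0.0, 1.0, -0.0], [1.0, 0.0, 0.0], [0.0, -0.0, -1.0]]
ft_force: [-0.1, -2.3, -0.2]
grip_width: 0.0002
gripper_force: 0.9
```

Request:
arm_command:
  turn:
    - [0,0,0]
    - [0,0,0]
    - [0,0,0]
    - [0,0,0]
    - [0,0,0]
    - [0,0,0]
    - [0,0,0]
    - [0,0,0]
  xyz:
    - [0.27,0,0.05]
    - [0.27,0,0.07]
    - [0.26,0,0.1]
    - [0.25,0,0.12]
    - [0.24,0,0.14]
    - [0.23,0,0.16]
    - [0.21,0,0.18]
    - [0.2,0,0.2]
  claw: [0,0,0,0,0,0,0,0]

```text
time_s: 24.65
position: [0.5281, -0.153, 0.2255]
tool_rot: [[-0.0, 1.0, -0.0], [1.0, 0.0, 0.0], [0.0, -0.0, -1.0]]
ft_force: [0.8, -1.1, 0.3]
grip_width: -0.0001
gripper_force: 0.5
```

Request:
arm_command:
  turn:
    - [0,0,0]
    - [0,0,0]
    - [0,0,0]
    - [0,0,0]
    - [0,0,0]
    - [0,0,0]
  xyz:
    - [0.18,0,0.21]
    - [0.16,0,0.23]
    - [0.14,0,0.24]
    - [0.12,0,0.26]
    - [0.1,0,0.26]
    - [0.07,0,0.27]
  claw: [0,0,0,0,0,0]

```text
time_s: 25.25
position: [0.528, -0.1147, 0.1517]
tool_rot: [[-0.0, 1.0, -0.0], [1.0, 0.0, 0.0], [0.0, -0.0, -1.0]]
ft_force: [1.0, -1.2, 0.9]
grip_width: -0.0001
gripper_force: 0.4
```

Request:
arm_command:
  turn:
    - [0,0,0]
    - [0,0,0]
    - [0,0,0]
    - [0,0,0]
    - [0,0,0]
    - [0,0,0]
  xyz:
    - [0.1,0,0.1]
    - [0.1,0,0.15]
    - [0.05,0,0.12]
    - [0,0,0.1]
    - [0,0,0.04]
    - [0,0,0]
  claw: [0,0,0,0,0,0]

```text
time_s: 25.85
position: [0.5281, -0.103, 0.1271]
tool_rot: [[0.0, 1.0, -0.0], [1.0, -0.0, 0.0], [0.0, -0.0, -1.0]]
ft_force: [0.1, 0.3, 0.7]
grip_width: -0.0003
gripper_force: 0.0
```

Request:
arm_command:
  turn:
    - [0,0,0]
    - [0,0,0]
    - [0,0,0]
  xyz:
    - [0,0,0.02]
    - [0,0,0.02]
    - [0,0,0]
  claw: [0,0,0]

```text
time_s: 26.15
position: [0.5282, -0.103, 0.1254]
tool_rot: [[0.0, 1.0, 0.0], [1.0, -0.0, -0.0], [-0.0, 0.0, -1.0]]
ft_force: [-0.4, -0.4, 0.9]
grip_width: -0.0002
gripper_force: 0.0
```

Request:
arm_command:
  turn:
    - [0,0,0]
    - [0,0,0]
    - [0,0,0]
  xyz:
    - [0,0,0.02]
    - [0,0,0.02]
    - [0,0,0]
  claw: [0,0,0]

```text
time_s: 26.45
position: [0.5283, -0.103, 0.125]
tool_rot: [[-0.0, 1.0, 0.002], [1.0, 0.0, -0.001], [-0.001, 0.002, -1.0]]
ft_force: [-4.7, 1.5, 13.7]
grip_width: -0.0004
gripper_force: 7.1
```

Request:
arm_command:
  turn:
    - [0,0,0]
    - [0,0,0]
  xyz:
    - [0,0,0.02]
    - [0,0,0]
  claw: [0,0]

```text
time_s: 26.65
position: [0.5283, -0.1031, 0.1249]
tool_rot: [[-0.0, 1.0, 0.002], [1.0, 0.0, -0.001], [-0.001, 0.002, -1.0]]
ft_force: [-7.7, 2.1, 22.1]
grip_width: 0.0002
gripper_force: 11.2
```

Request:
arm_command:
  turn:
    - [0,0,0]
    - [0,0,0]
    - [0,0,0]
    - [0,0,0]
    - [0,0,0]
    - [0,0,0]
    - [0,0,0]
    - [0,0,0]
  xyz:
    - [0,0,-0.1]
    - [0,0,-0.3]
    - [0,0,-0.5]
    - [0,0,-0.5]
    - [0,0,-0.5]
    - [0,0,-0.5]
    - [0,0,-0.3]
    - [0,0,0]
  claw: [0,0,0,0,0,0,0,0]

```text
time_s: 27.45
position: [0.5287, -0.1032, 0.2592]
tool_rot: [[0.0, 1.0, 0.004], [1.0, -0.0, -0.002], [-0.002, 0.004, -1.0]]
ft_force: [0.1, -0.9, -0.3]
grip_width: 0.0
gripper_force: 0.0
```

Run:
```python
from h import *
st();im,d,W=cloud("scene");cv2.imwrite("pics/s7.png",cv2.resize(im[100:300,100:320],None,fx=2.7,fy=2.7))
for n in("scene","wrist"):
    im,d,W=cloud(n)
    hsv=cv2.cvtColor(im,cv2.COLOR_BGR2HSV)
    m=((hsv[...,0]<8)|(hsv[...,0]>172))&(hsv[...,1]>120)&(W[...,2]>.115)&(W[...,1]<0)
    q=W[m]
    if len(q)>20:
        A=np.c_[q[:,1]+.1,np.ones(len(q))];k=np.linalg.lstsq(A,q[:,2],rcond=None)[0];print(n,len(q),'slope,z',k,np.percentile(q,[2,98],axis=0).round(3))
```

```text
t 27.45 pos [ 0.5287 -0.1032  0.2592] x [ 0.     1.    -0.002] z [ 0.004 -0.002 -1.   ] F [ 0.1 -0.9 -0.3] grip 0.0 0.0 q [-23.6  19.5  73.3   0.   87.  -23.6]
scene 273 slope,z [0.00016755 0.12301122] [[ 0.516 -0.123  0.118]
 [ 0.543 -0.072  0.126]]
wrist 2557 slope,z [0.00661017 0.12331609] [[ 0.512 -0.125  0.12 ]
 [ 0.539 -0.074  0.125]]
```

View pics/s7.png

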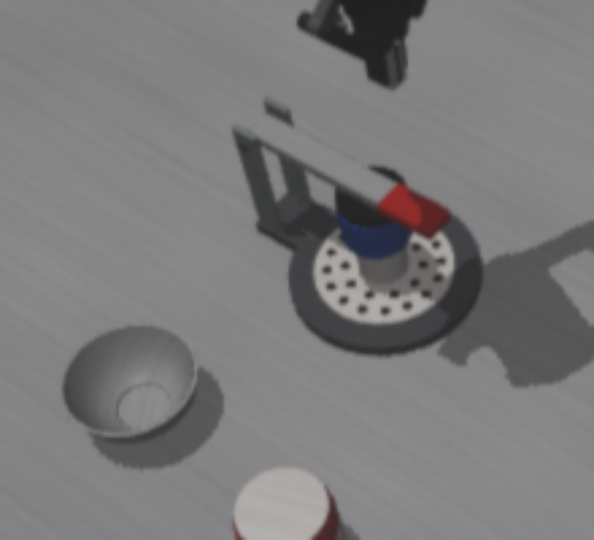

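The lever is level (slope under 0.01), with its black cap at (375,195) flat on the spacer and the support flat in the pan. The robot is clear of everything, so I hand in.

```bash
python3 -c "
from rig import env
print(env.close_job())"
```

```text
the job is handed in; nothing more can be done
None
```

The filter is back together and the job handed in at about 27.5 s: support flat in the pan, spacer on its collar, and lever pressed down level with its cap flat on the spacer. The tin, scraper and bowl were not touched.

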